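# Snap the lifting hook onto the lathe chuck's clevis pin

## Robot

A 6-joint arm with a two-finger parallel gripper is mounted at the origin on the work surface. World frame = base frame: x ahead of the robot, y to its left, z up, the work surface at z = 0. Lengths are in mm, angles in rad, forces in N, time in s.
With the tool pointing down it reaches from about 275 to 725 mm from the base axis. Payload 15.9 kg.
Tool frame: the origin (TCP) lies on the centre line of the jaws, within the pads' length; the fingertips stand 14 mm ahead of it and the grasp point (between the pads) lies 5 mm behind it; z points along the fingers, y is the line along which they close (so a half turn about z gives the same grasp; the last joint's range is limited). The gripper opens to 85 mm and grips with 20 to 120 N. Pads are 22 mm wide; open, the fingers measure 114 mm over their backs; the gripper's body (76 mm by 85 mm) begins 54 mm behind the grasp point. The pads swing forward as they close: fully open they stand 13 mm farther back than shut.
Start: joints at [-1.172, 0.213, -0.034, 1.323, 0, 1.571], TCP at [194.149, -460.751, 245.306] pointing down, gripper open.
Joint ranges: [-2.98, 2.98], [-0.74, 1.72], [-1.14, 1.35], [-2.1, 2.04], [-1.57, 1.44], [-3.14, 3.14]. Speed limits (rad/s): [1.89, 1.89, 2.39, 2.57, 3.14, 3.14].

## Interface

Orientations are given as a rotation vector (axis times angle).
In Python, from rig import env, imaging gives the robot as it stands. The module is installed in compiled form; this text tells all that it offers.
- The arm moves only by the tool carry_out, never from a script. Its argument "steps" is one flat list of numbers, 7 for each row, row after row: the shift along the tool's x, y, z normalised to -1 to 1, where 1 is 10 cm, then the turn, a rotation vector about the tool's x, y, z normalised to -1 to 1, where 1 is pi rad, then the opening, from 0 (shut) to 1 (fully open). A call has 1 to 20 rows; each row is the pose to reach, as a shift and turn from the pose commanded when the call began, along the tool's axes at that moment, turning the shorter way round; what a row does not reach only later rows make up. A row lasts 1/12 s, in which the tool goes at most 41.7 mm and 7.16 degrees, less where a joint would pass 70% of its speed; a pose out of reach is approached as far as the arm can. A call with a number of a shift or a turn outside -1 to 1 is refused whole. A call with a gripper value outside its range is refused whole. The fingers move at their own pace and stop on an object; "grip_force" is the grip in N (left out, the last holds). Time passes only in rows, so rows that repeat a pose let the fingers close. It gives the time, the measured TCP pose, the force, the opening and the grip force at its end, in the units of the state.
- env.get_state(): the state, without advancing time (a new reading comes with each control period).
- imaging.get_image(name): name is "side" or "top"; returns a dict with "img" (480x640x3 uint8, blue, green, red), "K" (3x3 intrinsics, pixels), "R" (3x3) and "t" (3): a world point X has camera coordinates R X + t. Camera axes: x right, y down, z forward; pixel columns grow to the right and rows downward; lengths in mm; the calibration is good to about 2 mm. A picture is of the moment at which its call begins. There is no depth.
- env.hand_in(): hands the job in; it is judged then, once.
The state is a dict: "t": time; "joint_pos": joint angles; "qvel": joint speeds; "effort": joint torques, N m; "ee_pos": TCP position; "eef_rot": TCP orientation; "ft_force": force on the tool from outside, world axes, zero at the start; "ft_torque": the same for the moment, N m; "grip_width": opening from 0.0 (shut) to 1.0 (fully open); "grasp_force": force on a finger pad.
Only numpy, scipy, OpenCV 4.12 (cv2) and the standard library are available. Lean on these libraries where they do the work, as an engineer would, in place of code of your own. Each camera call takes 0.05 s, during which the arm holds its last target. There are 200 camera calls.

## Task

The spare lathe chuck has to be ready for the hoist: take the lifting hook, push its mouth straight down over the cross-pin of the clevis on the chuck until the sprung latch flips shut behind the pin, and on until the pin is pressed home against the roof of the mouth with about 15 N; then give the hook a firm upward tug of about 12 N to prove that the latch holds. Lower it back so that it rests on the pin, upright, and let go. Feel your way: never load hook and clevis with more than 25 N, and leave the other things on the bench alone.

Things in the scene. Friction and masses are not known exactly. Their poses are not given: they have to be found in the camera images.
- hook: Loose lifting hook, 0.4 kg, standing on its two feet, mouth down. Dark steel jaw 64 (x) by 22 (y) mm, z = 0 to 70 mm; bright aluminium neck above, 30 (x) by 20 (y) mm, z = 70 to 109, to be gripped; eye ring on top, 30 mm wide, up to z = 133. Origin: centre of the underside, z up. It works either way round.
- throat (a point): Point in the hook's mouth 50 mm above the feet: the pin's axis lies here when the roof of the mouth rests on it. The mouth is a slot through the jaw along y, open below: 36 mm wide at the bottom, 16 mm from z = 16 up to a flat roof at z = 56. The latch, in the -x leg, slants across it, tip at z = 40.
- latch (a joint): Sprung latch, a steel finger 26 mm long. 0 = shut; grows as the pin folds it into the leg (0.65 rad at most). The pin touches it with throat 24 mm above the pin; 7 to 13 N of push get the pin past it (near 0.35 rad), and it flips shut with throat about 4 mm above the pin. Then the hook lifts only some 4 mm until the latch holds it.
- chuck: Spare lathe chuck, fixed: dark steel disc lying flat, 160 mm across, 50 mm high, three low jaws. Origin: centre of the underside. On its middle stands a clevis: two upright cheeks 30 mm wide (x), 44 mm apart inside (y), tops 146 mm above the bench; between them a 12 mm cross-pin along y. The hook goes between the cheeks, its x along the chuck's x, either way round.
- lug_mid (a point): Midway between the clevis cheeks, at mid-height of the upright slots that hold the cross-pin, 130 mm above the bench. The pin's axis crosses the vertical through this point, but someone clamped it anywhere from 8 mm below to 8 mm above: its height is not reported, find it by feel. The floor below is 58 mm above the bench.
- lug (a joint): Height of the sprung clevis (with its pin) against its rest height, in m, up positive. It stands on a stiff spring: 6 N per mm both ways, 9 mm of travel at most; 0 when unloaded, about -0.0007 with the hook resting on the pin.
- chuck_key: Bystander: T-handled steel chuck key lying on the bench, 104 mm long, handle 110 mm.
- paddle: Bystander: black graphite paddle with a wooden handle, lying flat on the bench, 225 mm long.
- flux_jar: Bystander: amber glass jar with a steel cap, 64 mm across, 70 mm high.
- rod_cup: Bystander: empty steel cup, 60 mm across, 80 mm high.
Things that resemble listed ones, but are neither listed nor needed, are in the scene too. What is shaped like the hook but pink is not meant.

How it is judged:
By the outcome, as a careful person would: the job done as asked, in the order asked, and still so for the second after the job is handed in, with the robot touching nothing.
It also fails if it takes over 56 s, if anything falls off the work surface, if the arm or the gripper's body presses on something with over 40 N, if the wrist force passes 120 N, or if a joint passes its speed limit or range.

## Working session

There is one attempt and no reset: what is moved stays moved. The work goes in short steps, Python scripts to look and compute and a tool call to move; the robot and the scene stay as the last step left them, time stands still between calls to the robot, and variables do not carry over. Pictures are saved under pics/ and viewed, at most 10 in all, crops included, and the job is handed in when it is done.

Besides the shell and the picture viewer there is one more tool, called after "Request:" in YAML: its name, and indented under it one key for each argument. carry_out: Moves the arm, as the interface text tells. Its arguments: {"type":"object","properties":{"steps":{"type":"array","items":{"type":"number"}},"grip_force":{"type":"number"}},"required":["steps"]}

```bash
mkdir -p pics
python3 - <<'E'
from rig import env, imaging
import cv2, numpy as np
for n in("side","top"):
    d=imaging.get_image(n); cv2.imwrite(f"pics/{n}0.png",d["img"]); print(n,d["K"],d["R"],d["t"])
s=env.get_state()
print({k:np.round(v,3) for k,v in s.items()})
E
```

```text
side [[474.01824278   0.         316.72032712]
 [  0.         474.01824278 242.7421779 ]
 [  0.           0.           1.        ]] [[-0.84624908 -0.53273211  0.00768114]
 [-0.28012402  0.43262331 -0.85695251]
 [ 0.45320308 -0.72734694 -0.51533814]] [505.43606385 251.49757641 710.27273926]
top [[555.28365927   0.         318.93166058]
 [  0.         555.28365927 240.21800988]
 [  0.           0.           1.        ]] [[ 0.00145221 -0.99997399  0.00706526]
 [-0.99944718 -0.00168605 -0.03320374]
 [ 0.03321479 -0.00701313 -0.99942363]] [   6.62872693  572.8437205  1201.31472362]
{'t': np.float64(0.1), 'joint_pos': array([-1.172,  0.213, -0.035,  1.324,  0.   ,  1.571]), 'qvel': array([ 0.001, -0.001,  0.001, -0.   ,  0.   , -0.   ]), 'effort': array([ 0.0000e+00, -6.8725e+01,  4.8781e+01,  1.2000e-02,  0.0000e+00,
       -0.0000e+00]), 'ee_pos': array([ 194.035, -460.496,  244.875]), 'eef_rot': array([-3.078, -0.622,  0.   ]), 'ft_force': array([ 0.788,  0.003, -0.003]), 'ft_torque': array([-0.038, -0.035, -0.002]), 'grasp_force': np.float64(0.0), 'grip_width': np.float64(1.002)}
```

View pics/side0.png

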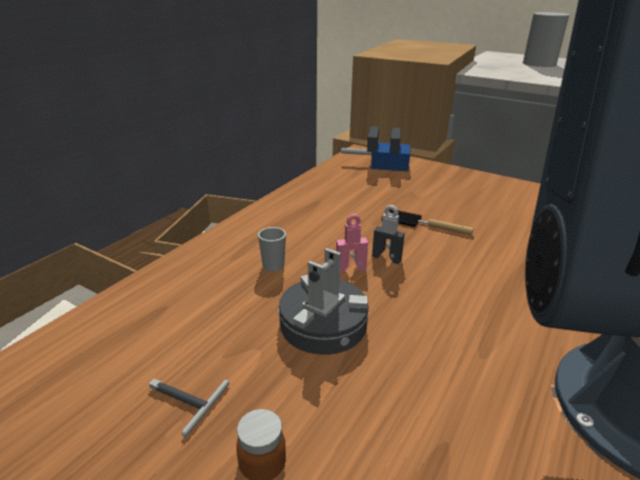

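View pics/top0.png

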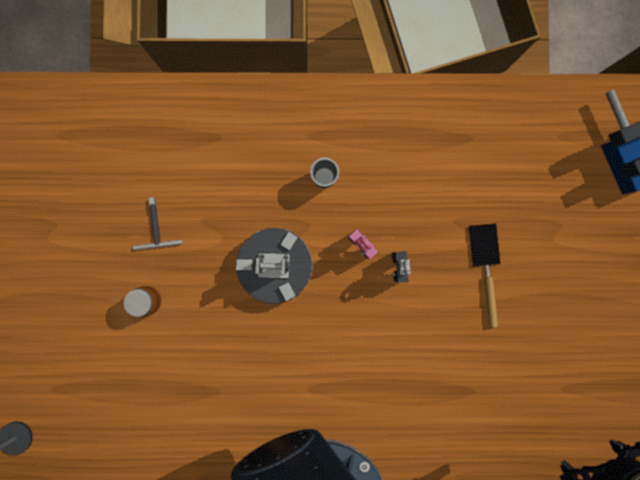

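Candidates: the dark hook with the bright neck is at top (401,266) / side (389,240). The pink look-alike is at top (363,244) / side (352,245), so it's ruled out. The blue vise is far off. The clevis is at top (273,265), the side camera sees it at (325,285). Next, one close crop.

```bash
cat > h.py <<'E'
import numpy as np, cv2
from rig import env, imaging
def world(d,u,v,z):
    r=d["R"].T@np.linalg.inv(d["K"])@np.array([u,v,1.]); c=-d["R"].T@d["t"]
    return c+r*(z-c[2])/r[2]
def pix(d,X):
    p=d["K"]@(d["R"]@np.array(X,float)+d["t"]); return p[:2]/p[2]
def crop(d,u0,v0,w,h,k): return cv2.resize(d["img"][v0:v0+h,u0:u0+w],None,fx=k,fy=k,interpolation=cv2.INTER_CUBIC)
E
python3 - <<'E'
from h import *
t=imaging.get_image("top"); s=imaging.get_image("side")
a=crop(t,230,220,100,92,4); b=crop(t,345,225,100,92,4); c=crop(s,270,190,160,45*2,5)[:,:]
cv2.imwrite("pics/c1.png",np.vstack([np.hstack([a,b]),cv2.resize(crop(s,340,195,80,80,1),None,fx=2.8,fy=2.8) if 0 else cv2.copyMakeBorder(cv2.resize(s["img"][195:275,290:490-60],None,fx=2.8,fy=2.8,interpolation=2),0,0,0,800-392,cv2.BORDER_CONSTANT)]))
E
```

```text
(no output)
```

View pics/c1.png

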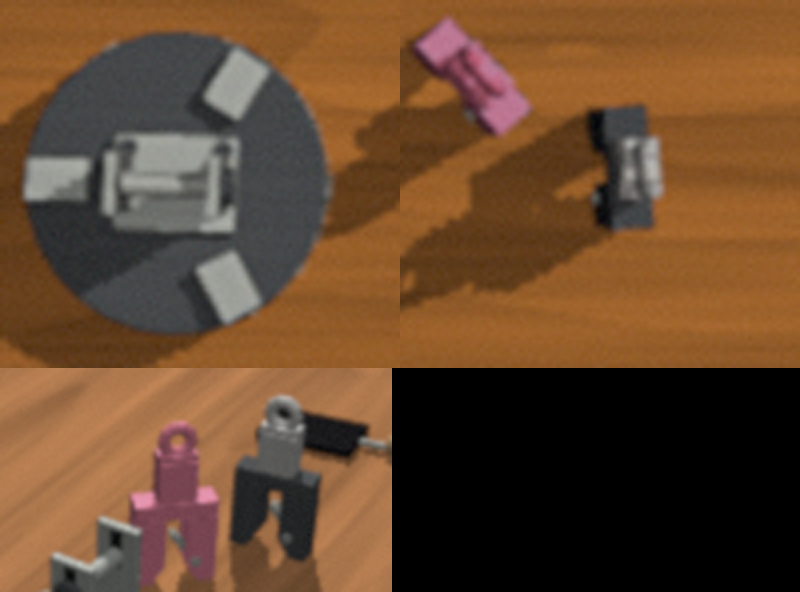

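The crop confirms the choice: the dark jaw and bright neck have their top face centred at px (401.9,266.6), right edge (406.5,251.5)–(408,281.8). The chuck disc is centred at (274.3,265.5), the pin runs along image x, and the clevis is turned about 2° clockwise.

```bash
cat >> h.py <<'E'
from scipy.spatial.transform import Rotation as Ro
def down(yaw):  # tool z down, tool y along world direction yaw+90deg
    return Ro.from_euler('z',yaw)*Ro.from_euler('x',np.pi)
def step(p,yaw,p0=None,r0=None):
    s=env.get_state(); p0=s["ee_pos"] if p0 is None else p0; R0=Ro.from_rotvec(s["eef_rot"] if r0 is None else r0)
    c=[R0.inv()*down(yaw+k) for k in(0,np.pi)]
    print("shift",np.round(R0.inv().apply(np.array(p)-p0)/100,4),"turn",[np.round(q.as_rotvec()/np.pi,4) for q in c])
E
python3 - <<'E'
from h import *
t=imaging.get_image("top")
a,b=world(t,406.5,251.5,70),world(t,408,281.75,70); d=a-b
h=world(t,401.9,266.6,70); yh=np.arctan2(d[1],d[0])
print("hook",h,yh,np.linalg.norm(d),"ring",world(t,405,267,133))
print("chuck",world(t,274.25,265.5,50),"cheeks",world(t,270.4,265.6,146))
s=imaging.get_image("side"); print([pix(s,[h[0],h[1],z]) for z in(0,70,133)],"chuck top side",pix(s,list(world(t,274.25,265.5,50))))
print(env.get_state()["t"]); step([h[0],h[1],180],yh)
E
```

```text
hook [ 516.4600806  -163.90851988   70.        ] 0.045830373749679625 62.63143318534458 ring [ 516.5716735  -160.11853886  133.        ]
chuck [518.12689244 101.70889009  50.        ] cheeks [519.11315539 102.10276967 146.        ]
[array([386.11546407, 258.74883405]), array([388.79990616, 231.63648707]), array([391.38232651, 205.55453993])] chuck top side [324.1064569  303.02828706]
0.3
shift [ 4.1228 -1.4827  0.6522] turn [array([-1.000e-04,  0.000e+00,  1.124e-01]), array([-0.000e+00, -1.000e-04, -8.876e-01])]
```

Request:
carry_out:
  steps: [1, -0.36, 0.1, 0, 0, 0, 0.6, 1, -0.36, 0.1, 0, 0, 0, 0.6, 1, -0.36, 0.1, 0, 0, 0, 0.6]

```text
t: 0.55
ee_pos: [273.8, -386.7, 234.9]
eef_rot: [-3.079, -0.622, -0.001]
ft_force: [-0.3, 0.7, 0.0]
grip_width: 0.609
grasp_force: 0.0
```

Request:
carry_out:
  steps: [1, -0.36, 0.1, 0, 0, 0, 0.6, 1, -0.36, 0.1, 0, 0, 0, 0.6, 1, -0.36, 0.1, 0, 0, 0, 0.6]

```text
t: 0.8
ee_pos: [352.4, -314.2, 225.0]
eef_rot: [-3.078, -0.624, -0.001]
ft_force: [-0.4, -0.7, 0.4]
grip_width: 0.599
grasp_force: 0.0
```

Request:
carry_out:
  steps: [1, -0.36, 0.1, 0, 0, 0, 0.6, 1, -0.36, 0.1, 0, 0, 0, 0.6, 1, -0.36, 0.1, 0, 0, 0, 0.6]

```text
t: 1.05
ee_pos: [430.7, -242.0, 214.9]
eef_rot: [-3.078, -0.625, -0.001]
ft_force: [-1.3, -1.0, -0.5]
grip_width: 0.601
grasp_force: 0.0
```

Request:
carry_out:
  steps: [1, -0.36, 0.1, 0, 0, 0.112, 0.6, 1, -0.36, 0.1, 0, 0, 0.112, 0.6, 1, -0.36, 0.1, 0, 0, 0.112, 0.6, 1, -0.36, 0.1, 0, 0, 0.112, 0.6]

```text
t: 1.38
ee_pos: [509.7, -169.2, 204.3]
eef_rot: [-3.14, -0.061, 0.0]
ft_force: [0.8, -0.0, -0.5]
grip_width: 0.601
grasp_force: 0.0
```

Run:
```python
from h import *
s=env.get_state(); print(s["t"],s["ee_pos"],s["joint_pos"],s["ft_force"]); step([516.5,-162.5,180],0.046); step([516.5,-162.5,94],0.046)
t=imaging.get_image("top"); s=imaging.get_image("side")
cv2.imwrite("pics/c2.png",np.hstack([crop(t,340,215,130,130,3),crop(s,325,140,130,130,3)]))
```

```text
1.3833 [ 509.70101439 -169.20489283  204.29481298] [-3.21144307e-01  2.99829701e-01 -2.40501918e-02  1.24734687e+00
  1.10799353e-03  2.78154718e+00] [ 0.78555385 -0.03789988 -0.48069446]
shift [ 0.0705 -0.0641  0.243 ] turn [array([-0.0004,  0.    , -0.0023]), array([0.000e+00, 6.000e-04, 9.977e-01])]
shift [ 0.0706 -0.063   1.103 ] turn [array([-0.0004,  0.    , -0.0023]), array([0.000e+00, 6.000e-04, 9.977e-01])]
```

View pics/c2.png

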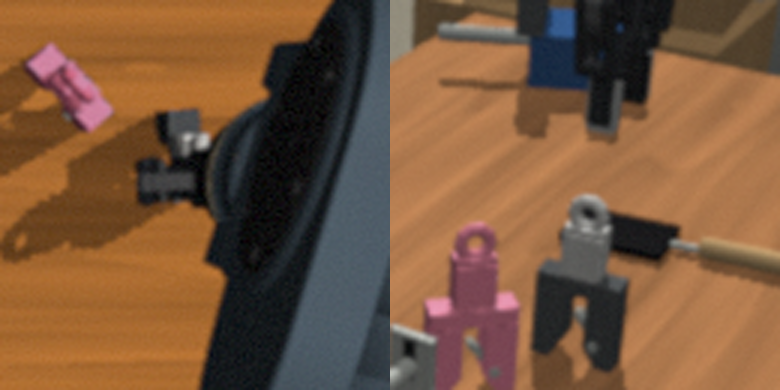

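The arm is just behind the hook in the picture: finger tips sit at side px (396,183) and the hook's ring at (391,210). I'll shift over and go down.

Request:
carry_out:
  steps: [0.07, -0.063, 0, 0, 0, -0.002, 0.6, 0.07, -0.063, 0.25, 0, 0, -0.002, 0.6, 0.07, -0.063, 0.45, 0, 0, -0.002, 0.6, 0.07, -0.063, 0.6, 0, 0, -0.002, 0.6, 0.07, -0.063, 0.6, 0, 0, -0.002, 0.6]

```text
t: 1.9
ee_pos: [511.8, -166.2, 142.8]
eef_rot: [-3.139, -0.084, 0.006]
ft_force: [-0.6, 0.1, -0.6]
grip_width: 0.601
grasp_force: 0.0
```

Request:
carry_out:
  steps: [0, 0, 0.2, 0, 0, 0, 0.6, 0, 0, 0.35, 0, 0, 0, 0.6, 0, 0, 0.5, 0, 0, 0, 0.6, 0, 0, 0.5, 0, 0, 0, 0.6]

```text
t: 2.23
ee_pos: [512.4, -166.3, 94.0]
eef_rot: [-3.14, -0.084, 0.004]
ft_force: [-0.5, 0.6, 0.3]
grip_width: 0.603
grasp_force: 0.0
```

Run:
```python
from h import *
s=env.get_state(); print(s["t"],s["ee_pos"],s["eef_rot"],s["ft_force"])
t=imaging.get_image("top"); s=imaging.get_image("side")
cv2.imwrite("pics/c3.png",np.hstack([crop(t,350,220,100,100,4),crop(s,340,160,100,100,4)]))
```

```text
2.2333 [ 512.38134088 -166.28254487   94.0085235 ] [-3.13966901 -0.08372583  0.00364405] [-0.51205566  0.62570665  0.30438564]
```

View pics/c3.png

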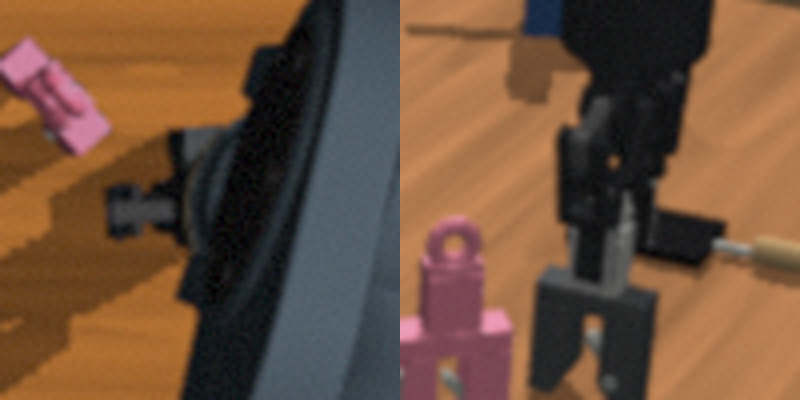

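The near finger stands beside the neck at side crop (592,250), that is px (388,222). The tool is about 4 mm short in x and y, so I'll correct that and close.

Request:
carry_out:
  steps: [0.04, -0.038, 0, 0, 0, 0, 0.6, 0.04, -0.038, 0, 0, 0, 0, 0.6, 0.04, -0.038, 0, 0, 0, 0, 0.1, 0.04, -0.038, 0, 0, 0, 0, 0.1, 0.04, -0.038, 0, 0, 0, 0, 0.1, 0.04, -0.038, 0, 0, 0, 0, 0.1, 0.04, -0.038, 0, 0, 0, 0, 0.1, 0.04, -0.038, 0, 0, 0, 0, 0.1, 0.04, -0.038, 0, 0, 0, 0, 0.1, 0.04, -0.038, 0, 0, 0, 0, 0.1]
  grip_force: 70

```text
t: 3.17
ee_pos: [517.7, -162.5, 95.9]
eef_rot: [3.14, 0.083, 0.002]
ft_force: [0.3, -2.0, 6.0]
grip_width: 0.222
grasp_force: 68.6
```

Request:
carry_out:
  steps: [0, 0, -0.1, 0, 0, 0, 0.1, 0, 0, -0.4, 0, 0, 0, 0.1, 0, 0, -0.75, 0, 0, 0, 0.1, 0, 0, -1, 0, 0, 0, 0.1]

```text
t: 3.5
ee_pos: [517.1, -162.0, 198.0]
eef_rot: [-3.14, -0.084, -0.001]
ft_force: [0.6, -0.1, -4.9]
grip_width: 0.221
grasp_force: 69.2
```

Request:
carry_out:
  steps: [0, 0, -0.35, 0, 0, 0, 0.1, 0, 0, -0.7, 0, 0, 0, 0.1, 0, 0, -0.8, 0, 0, 0, 0.1, 0, 0, -0.8, 0, 0, 0, 0.1]

```text
t: 3.83
ee_pos: [518.2, -162.3, 278.6]
eef_rot: [3.139, 0.084, 0.007]
ft_force: [1.1, 0.2, -6.1]
grip_width: 0.22
grasp_force: 69.3
```

Run:
```python
from h import *
s=env.get_state(); print(s["t"],s["ee_pos"],s["eef_rot"],s["ft_force"],s["joint_pos"]); step([517,102,270],-0.035)
```

```text
3.8333 [ 518.24566514 -162.33803504  278.6449064 ] [3.13915029 0.08362388 0.00686512] [ 1.06563277  0.16988753 -6.10936858] [-3.03657158e-01  2.97951151e-01  1.60570554e-01  1.42885125e+00
  1.68203889e-04  2.78467044e+00]
shift [ 0.1279 -2.6404  0.0832] turn [array([ 0.0004, -0.0014,  0.0281]), array([ 2.100e-03,  6.000e-04, -9.719e-01])]
```

Going straight across would take joint 6 past its range, so I'll use the half turn instead; the hook works either way round.

Request:
carry_out:
  steps: [0, -0.4, 0, 0, 0, -0.04, 0.1, 0.05, -0.8, 0, 0, 0, -0.08, 0.1, 0.05, -1, 0, 0, 0, -0.12, 0.1, 0.05, -1, 0, 0, 0, -0.16, 0.1, 0.05, -1, 0, 0, 0, -0.2, 0.1, 0.05, -1, 0, 0, 0, -0.24, 0.1, 0.05, -1, 0, 0, 0, -0.28, 0.1, 0.05, -1, 0, 0, 0, -0.32, 0.1, 0.05, -1, 0, 0, 0, -0.36, 0.1, 0.05, -1, 0, 0, 0, -0.4, 0.1, 0.05, -1, 0, 0, 0, -0.44, 0.1, 0.05, -1, 0, 0, 0, -0.48, 0.1, 0.05, -1, 0, 0, 0, -0.5, 0.1]

```text
t: 4.92
ee_pos: [516.2, -61.8, 273.9]
eef_rot: [-2.152, -2.286, 0.002]
ft_force: [-0.4, 0.1, -4.8]
grip_width: 0.216
grasp_force: 69.9
```

Run:
```python
from h import *
s=env.get_state(); print(s["t"],s["ee_pos"],s["eef_rot"],s["ft_force"],s["joint_pos"]); step([517,102,270],-0.035)
```

```text
4.9167 [516.1901465  -61.84663295 273.86387755] [-2.15181294 -2.28599315  0.002315  ] [-0.43243931  0.12037491 -4.8108726 ] [-1.19299327e-01  2.54734911e-01  9.09856826e-02  1.40965673e+00
  9.32473742e-05  1.39104388e+00]
shift [1.635  0.1072 0.0393] turn [array([-8.000e-04,  5.000e-04,  5.304e-01]), array([-0.0005, -0.0007, -0.4696])]
```

Request:
carry_out:
  steps: [0.4, 0.03, 0, 0, 0, -0.04, 0.1, 0.8, 0.05, 0, 0, 0, -0.08, 0.1, 1, 0.07, 0, 0, 0, -0.12, 0.1, 1, 0.07, 0, 0, 0, -0.16, 0.1, 1, 0.07, 0, 0, 0, -0.2, 0.1, 1, 0.07, 0, 0, 0, -0.24, 0.1, 1, 0.07, 0, 0, 0, -0.28, 0.1, 1, 0.07, 0, 0, 0, -0.32, 0.1, 1, 0.07, 0, 0, 0, -0.36, 0.1, 1, 0.07, 0, 0, 0, -0.4, 0.1, 1, 0.07, 0, 0, 0, -0.44, 0.1, 1, 0.07, 0, 0, 0, -0.47, 0.1, 1, 0.07, 0, 0, 0, -0.47, 0.1]

```text
t: 6.0
ee_pos: [517.9, 38.2, 273.9]
eef_rot: [-0.056, -3.139, 0.0]
ft_force: [0.6, 0.8, -4.9]
grip_width: 0.219
grasp_force: 69.7
```

Run:
```python
from h import *
s=env.get_state(); print(s["t"],s["ee_pos"],s["eef_rot"],s["ft_force"],s["joint_pos"]); step([517,102,270],-0.035)
```

```text
6.0 [517.89349487  38.24316454 273.94999315] [-5.63517864e-02 -3.13857108e+00  1.64521498e-04] [ 0.56339784  0.79832524 -4.88362458] [7.36368934e-02 2.53415738e-01 8.94785274e-02 1.40937388e+00
 1.25709605e-04 1.09542076e-01]
shift [0.0317 0.6368 0.0395] turn [array([-1.300e-03,  1.000e-04,  9.997e-01]), array([-0.    , -0.0008, -0.0003])]
```

Request:
carry_out:
  steps: [0.01, 0.35, 0, 0, 0, 0, 0.1, 0.01, 0.637, 0, 0, 0, 0, 0.1, 0.01, 0.637, 0.04, 0, 0, 0, 0.1, 0.01, 0.637, 0.04, 0, 0, 0, 0.1]

```text
t: 6.33
ee_pos: [519.6, 103.0, 269.8]
eef_rot: [-0.067, -3.139, 0.001]
ft_force: [-1.0, -0.5, -5.6]
grip_width: 0.216
grasp_force: 70.6
```

Run:
```python
from h import *
s=env.get_state(); print(s["t"],s["ee_pos"],s["eef_rot"],s["ft_force"])
t=imaging.get_image("top"); s=imaging.get_image("side")
cv2.imwrite("pics/c4.png",np.hstack([crop(t,224,215,100,120,4),crop(s,270,170,100,120,4) if 0 else crop(s,265,190,100,150,4)[:480]]))
cv2.imwrite("pics/c4.png",np.hstack([crop(t,224,215,100,140,4),crop(s,265,195,100,140,4)]))
for z in (174,244): print(pix(s,[517,102,z]),pix(t,[517,102,z]))
```

```text
6.3333 [519.58437524 102.9961885  269.80026639] [-6.65459177e-02 -3.13857657e+00  6.79639249e-04] [-0.98837719 -0.52849553 -5.57473287]
[325.78097964 243.76905772] [269.2540128  266.91112627]
[326.56218337 205.63321411] [265.96746811 267.5033938 ]
```

View pics/c4.png

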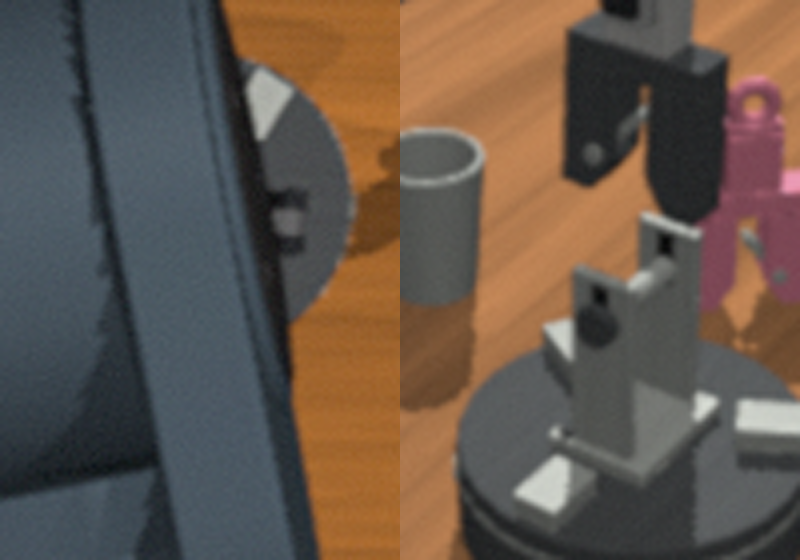

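The top view is blocked by the arm. The side view shows the hook mouth above the clevis, feet at px (312,241) and (337,249), cheek tops at (309,262)–(325,268) and (325,249)–(340,254). I'll overlay both models to read the offset.

```bash
cat >> h.py <<'E'
def overlay(fn,cx,cy,yaw,pinz,hx,hy,hz,hyaw,u0,v0,w,h,k):
    s=imaging.get_image("side"); im=crop(s,u0,v0,w,h,k)
    def poly(pts,o,a,c):
        P=Ro.from_euler('z',a).apply(np.array(pts,float))+o
        q=np.array([(pix(s,p)-[u0,v0]+.5)*k-.5 for p in P]); cv2.polylines(im,[np.int32(q*16)],True,c,1,cv2.LINE_AA,4)
    for y in(28,22,-22,-28): poly([(-15,y,70),(15,y,70),(15,y,146),(-15,y,146)],[cx,cy,0],yaw,(0,255,0))
    for x in(-6,0,6): poly([(x,-22,pinz+6-abs(x)),(x,22,pinz+6-abs(x))],[cx,cy,0],yaw,(0,255,255))
    for y in(-11,11): poly([(-32,y,4),(-32,y,70),(32,y,70),(32,y,4),(18,y,0),(8,y,16),(8,y,56),(-8,y,56),(-8,y,16),(-18,y,0)],[hx,hy,hz],hyaw,(0,0,255))
    cv2.imwrite(fn,im)
E
python3 - <<'E'
from h import *
overlay("pics/c5.png",518.5,102,-.035,130,519.6,103,174,-.042,285,190,110,120,5)
E
```

```text
(no output)
```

View pics/c5.png

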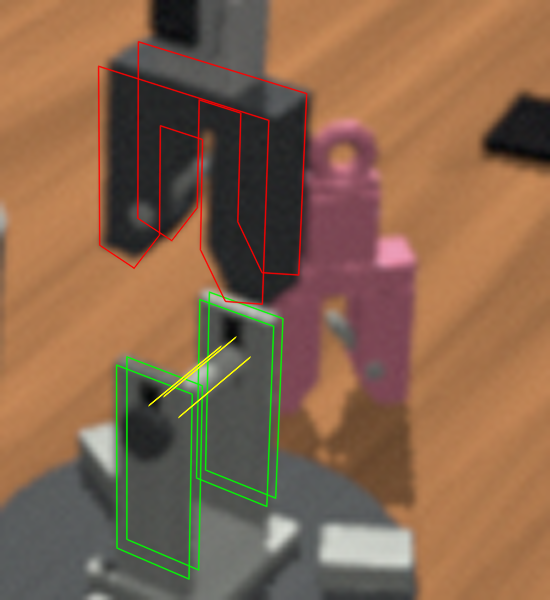

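Run:
```python
from h import *
s=imaging.get_image("side"); im=s["img"].astype(int)
sat=im[...,2]-im[...,0]   # red-blue: wood/pink high, grey low
def edges(v,u0,u1,th=28):
    r=sat[v,u0:u1]; return [round(u0+i+(th-r[i])/(r[i+1]-r[i]),1) for i in range(len(r)-1) if (r[i]-th)*(r[i+1]-th)<0]
def lineu(p,o,a,v):
    A,B=[pix(s,Ro.from_euler('z',a).apply(np.array([p[0],p[1],z],float))+o) for z in p[2]]
    return round(A[0]+(B[0]-A[0])*(v-A[1])/(B[1]-A[1]),1)
H=[519.6,103,174]; 
for v in(212,218,224,230,236): print(v,edges(v,295,352),"model L,slotL,slotR,R",[lineu((x,y,(16,60)),H,-.042,v) for x,y in((32,11),(8,11),(-8,-11),(-8,11),(-32,-11))])
C=[518.5,102,0]
for v in(252,256,264,268,272,276): print(v,edges(v,300,352),"cheek nearL, farR",[lineu((x,y,(80,146)),C,-.035,v) for x,y in((15,28),(-15,-28),(15,-22))])
```

```text
212 [np.float64(306.6), np.float64(345.9)] model L,slotL,slotR,R [np.float64(304.3), np.float64(316.6), np.float64(332.7), np.float64(325.1), np.float64(345.7)]
218 [np.float64(306.4), np.float64(324.5), np.float64(327.2), np.float64(346.4)] model L,slotL,slotR,R [np.float64(304.3), np.float64(316.6), np.float64(332.5), np.float64(325.0), np.float64(345.4)]
224 [np.float64(306.5), np.float64(346.8)] model L,slotL,slotR,R [np.float64(304.4), np.float64(316.5), np.float64(332.3), np.float64(324.9), np.float64(345.2)]
230 [np.float64(306.1), np.float64(323.3), np.float64(326.7), np.float64(346.2)] model L,slotL,slotR,R [np.float64(304.4), np.float64(316.5), np.float64(332.2), np.float64(324.8), np.float64(344.9)]
236 [np.float64(305.8), np.float64(317.4), np.float64(326.5), np.float64(346.1)] model L,slotL,slotR,R [np.float64(304.4), np.float64(316.4), np.float64(332.0), np.float64(324.7), np.float64(344.6)]
252 [np.float64(324.7), np.float64(340.2)] cheek nearL, farR [np.float64(307.8), np.float64(341.1), np.float64(324.4)]
256 [np.float64(324.7), np.float64(340.6)] cheek nearL, farR [np.float64(307.8), np.float64(341.0), np.float64(324.4)]
264 [np.float64(317.8), np.float64(340.0)] cheek nearL, farR [np.float64(307.8), np.float64(340.7), np.float64(324.2)]
268 [np.float64(308.1)] cheek nearL, farR [np.float64(307.8), np.float64(340.5), np.float64(324.1)]
272 [np.float64(308.1), np.float64(339.7)] cheek nearL, farR [np.float64(307.8), np.float64(340.3), np.float64(324.0)]
276 [np.float64(301.2), np.float64(339.2)] cheek nearL, farR [np.float64(307.9), np.float64(340.2), np.float64(324.0)]
```

Request:
carry_out:
  steps: [-0.025, -0.01, 0, 0, 0, 0, 0.1, -0.025, -0.01, 0.12, 0, 0, 0, 0.1, -0.025, -0.01, 0.25, 0, 0, 0, 0.1, -0.025, -0.01, 0.25, 0, 0, 0, 0.1, -0.025, -0.01, 0.25, 0, 0, 0, 0.1]

```text
t: 6.95
ee_pos: [522.5, 100.3, 246.2]
eef_rot: [-0.066, -3.14, 0.0]
ft_force: [-0.0, 0.4, -4.1]
grip_width: 0.219
grasp_force: 70.5
```

Run:
```python
from h import *
st=env.get_state();print(st["t"],st["ee_pos"],st["eef_rot"],st["ft_force"])
p=st["ee_pos"]; overlay("pics/c6.png",518.9,102,-.035,130,p[0]-2.8,p[1],p[2]-95.9,-.042,290,205,72,78,7.6)
```

```text
6.95 [522.51948366 100.32076715 246.23049881] [-6.60450959e-02 -3.13992300e+00  3.34688421e-04] [-0.03562591  0.40561253 -4.09336824]
```

View pics/c6.png

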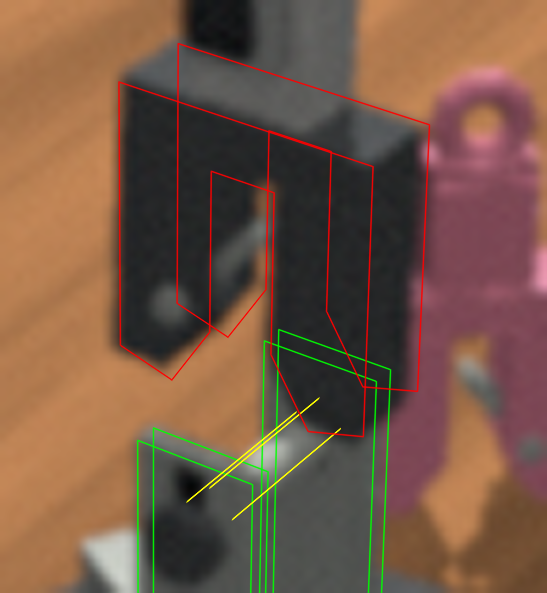

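The overlay fits: hook and clevis agree within about 1 mm in x. The bolt head at crop (185,545) is well below the slot centre, so the pin is probably clamped low, at roughly 122 mm. Going down gently.

Request:
carry_out:
  steps: [0.005, 0.01, 0.05, 0, 0, 0, 0.1, 0.005, 0.01, 0.1, 0, 0, 0, 0.1, 0.005, 0.01, 0.15, 0, 0, 0, 0.1, 0.005, 0.01, 0.2, 0, 0, 0, 0.1, 0.005, 0.01, 0.22, 0, 0, 0, 0.1, 0.005, 0.01, 0.22, 0, 0, 0, 0.1]

```text
t: 7.5
ee_pos: [522.0, 101.8, 223.6]
eef_rot: [-0.064, -3.14, 0.0]
ft_force: [-0.7, -0.7, -4.6]
grip_width: 0.221
grasp_force: 70.7
```

Request:
carry_out:
  steps: [0, 0, 0.02, 0, 0, 0, 0.1, 0, 0, 0.04, 0, 0, 0, 0.1, 0, 0, 0.06, 0, 0, 0, 0.1, 0, 0, 0.06, 0, 0, 0, 0.1]

```text
t: 7.83
ee_pos: [522.2, 101.8, 217.9]
eef_rot: [-0.064, -3.141, 0.0]
ft_force: [-0.6, 0.6, -5.3]
grip_width: 0.218
grasp_force: 70.7
```

Request:
carry_out:
  steps: [0, 0, 0.02, 0, 0, 0, 0.1, 0, 0, 0.04, 0, 0, 0, 0.1, 0, 0, 0.06, 0, 0, 0, 0.1, 0, 0, 0.06, 0, 0, 0, 0.1]

```text
t: 8.17
ee_pos: [522.1, 101.8, 211.8]
eef_rot: [-0.064, -3.14, 0.0]
ft_force: [0.6, -0.2, -5.0]
grip_width: 0.217
grasp_force: 70.7
```

Request:
carry_out:
  steps: [0, 0, 0.015, 0, 0, 0, 0.1, 0, 0, 0.03, 0, 0, 0, 0.1, 0, 0, 0.04, 0, 0, 0, 0.1, 0, 0, 0.04, 0, 0, 0, 0.1]

```text
t: 8.5
ee_pos: [522.2, 101.8, 208.1]
eef_rot: [-0.064, -3.141, 0.0]
ft_force: [1.5, 0.6, -5.3]
grip_width: 0.218
grasp_force: 70.7
```

Request:
carry_out:
  steps: [0, 0, 0.015, 0, 0, 0, 0.1, 0, 0, 0.03, 0, 0, 0, 0.1, 0, 0, 0.04, 0, 0, 0, 0.1, 0, 0, 0.04, 0, 0, 0, 0.1]

```text
t: 8.83
ee_pos: [522.2, 101.8, 204.1]
eef_rot: [-0.065, -3.141, 0.0]
ft_force: [0.0, -0.2, -4.9]
grip_width: 0.219
grasp_force: 70.7
```

Request:
carry_out:
  steps: [0, 0, 0.01, 0, 0, 0, 0.1, 0, 0, 0.02, 0, 0, 0, 0.1, 0, 0, 0.03, 0, 0, 0, 0.1, 0, 0, 0.03, 0, 0, 0, 0.1]

```text
t: 9.17
ee_pos: [522.2, 101.8, 201.1]
eef_rot: [-0.064, -3.141, 0.0]
ft_force: [0.3, 0.2, -4.3]
grip_width: 0.217
grasp_force: 70.7
```

Request:
carry_out:
  steps: [0, 0, 0.01, 0, 0, 0, 0.1, 0, 0, 0.02, 0, 0, 0, 0.1, 0, 0, 0.03, 0, 0, 0, 0.1, 0, 0, 0.03, 0, 0, 0, 0.1]

```text
t: 9.5
ee_pos: [522.2, 101.8, 198.1]
eef_rot: [-0.064, -3.141, 0.0]
ft_force: [0.1, 0.3, -5.2]
grip_width: 0.215
grasp_force: 70.7
```

Request:
carry_out:
  steps: [0, 0, 0.01, 0, 0, 0, 0.1, 0, 0, 0.02, 0, 0, 0, 0.1, 0, 0, 0.03, 0, 0, 0, 0.1, 0, 0, 0.03, 0, 0, 0, 0.1]

```text
t: 9.83
ee_pos: [522.2, 101.8, 195.1]
eef_rot: [-0.065, -3.141, 0.0]
ft_force: [0.6, -0.5, -5.6]
grip_width: 0.223
grasp_force: 70.7
```

Request:
carry_out:
  steps: [0, 0, 0.01, 0, 0, 0, 0.1, 0, 0, 0.02, 0, 0, 0, 0.1, 0, 0, 0.02, 0, 0, 0, 0.1]

```text
t: 10.08
ee_pos: [522.6, 101.9, 193.5]
eef_rot: [0.064, 3.14, 0.0]
ft_force: [1.4, 0.5, 0.1]
grip_width: 0.216
grasp_force: 71.1
```

Request:
carry_out:
  steps: [0, 0, 0.01, 0, 0, 0, 0.1, 0, 0, 0.01, 0, 0, 0, 0.1]

```text
t: 10.25
ee_pos: [522.6, 101.9, 192.5]
eef_rot: [0.064, 3.14, 0.0]
ft_force: [1.6, -0.1, 2.8]
grip_width: 0.214
grasp_force: 71.5
```

Request:
carry_out:
  steps: [0, 0, 0.01, 0, 0, 0, 0.1, 0, 0, 0.01, 0, 0, 0, 0.1]

```text
t: 10.42
ee_pos: [522.5, 101.9, 191.4]
eef_rot: [0.064, 3.14, 0.0]
ft_force: [2.4, 0.1, 3.2]
grip_width: 0.212
grasp_force: 71.6
```

Request:
carry_out:
  steps: [0, 0, 0.01, 0, 0, 0, 0.1, 0, 0, 0.01, 0, 0, 0, 0.1]

```text
t: 10.58
ee_pos: [522.5, 101.9, 190.3]
eef_rot: [0.064, 3.141, 0.0]
ft_force: [3.9, -0.1, 2.3]
grip_width: 0.216
grasp_force: 71.6
```

Request:
carry_out:
  steps: [0, 0, 0.01, 0, 0, 0, 0.1, 0, 0, 0.01, 0, 0, 0, 0.1]

```text
t: 10.75
ee_pos: [522.5, 101.9, 189.3]
eef_rot: [0.064, 3.141, 0.0]
ft_force: [3.4, -0.3, 1.2]
grip_width: 0.219
grasp_force: 71.6
```

Request:
carry_out:
  steps: [0, 0, 0.01, 0, 0, 0, 0.1, 0, 0, 0.01, 0, 0, 0, 0.1]

```text
t: 10.92
ee_pos: [522.4, 101.9, 188.2]
eef_rot: [0.064, 3.141, -0.0]
ft_force: [4.1, 0.8, 2.3]
grip_width: 0.217
grasp_force: 71.6
```

Request:
carry_out:
  steps: [0, 0, 0.01, 0, 0, 0, 0.1, 0, 0, 0.02, 0, 0, 0, 0.1, 0, 0, 0.02, 0, 0, 0, 0.1]

```text
t: 11.17
ee_pos: [522.4, 101.8, 186.1]
eef_rot: [0.065, 3.141, -0.0]
ft_force: [5.0, -1.0, 1.9]
grip_width: 0.22
grasp_force: 71.6
```

Request:
carry_out:
  steps: [0, 0, 0.01, 0, 0, 0, 0.1, 0, 0, 0.02, 0, 0, 0, 0.1, 0, 0, 0.02, 0, 0, 0, 0.1]

```text
t: 11.42
ee_pos: [522.3, 101.8, 184.1]
eef_rot: [0.065, 3.141, -0.0]
ft_force: [5.6, 0.8, 1.3]
grip_width: 0.219
grasp_force: 71.6
```

Request:
carry_out:
  steps: [0, 0, 0.01, 0, 0, 0, 0.1, 0, 0, 0.02, 0, 0, 0, 0.1, 0, 0, 0.02, 0, 0, 0, 0.1]

```text
t: 11.67
ee_pos: [522.4, 101.8, 182.1]
eef_rot: [0.064, 3.141, -0.0]
ft_force: [5.2, -0.8, 1.2]
grip_width: 0.215
grasp_force: 71.6
```

Request:
carry_out:
  steps: [0, 0, 0.01, 0, 0, 0, 0.1, 0, 0, 0.02, 0, 0, 0, 0.1, 0, 0, 0.02, 0, 0, 0, 0.1]

```text
t: 11.92
ee_pos: [522.5, 101.8, 180.1]
eef_rot: [0.064, 3.141, -0.0]
ft_force: [6.7, -0.2, -1.0]
grip_width: 0.219
grasp_force: 71.4
```

Request:
carry_out:
  steps: [0, 0, 0.01, 0, 0, 0, 0.1, 0, 0, 0.02, 0, 0, 0, 0.1, 0, 0, 0.02, 0, 0, 0, 0.1]

```text
t: 12.17
ee_pos: [522.4, 101.8, 177.9]
eef_rot: [0.065, 3.141, -0.0]
ft_force: [7.7, 0.1, -3.1]
grip_width: 0.218
grasp_force: 71.0
```

Request:
carry_out:
  steps: [0, 0, 0.01, 0, 0, 0, 0.1, 0, 0, 0.02, 0, 0, 0, 0.1, 0, 0, 0.02, 0, 0, 0, 0.1]

```text
t: 12.42
ee_pos: [522.4, 101.7, 175.6]
eef_rot: [-0.065, -3.141, 0.001]
ft_force: [10.5, -0.8, -9.9]
grip_width: 0.219
grasp_force: 70.1
```

Request:
carry_out:
  steps: [0, 0, 0.01, 0, 0, 0, 0.1, 0, 0, 0.01, 0, 0, 0, 0.1]

```text
t: 12.58
ee_pos: [521.7, 101.7, 174.4]
eef_rot: [-0.064, -3.139, 0.001]
ft_force: [0.0, -0.5, -4.2]
grip_width: 0.22
grasp_force: 70.6
```

Request:
carry_out:
  steps: [0, 0, 0.01, 0, 0, 0, 0.1, 0, 0, 0.01, 0, 0, 0, 0.1]

```text
t: 12.75
ee_pos: [521.2, 101.8, 173.4]
eef_rot: [-0.064, -3.138, 0.001]
ft_force: [-0.5, 0.0, -5.9]
grip_width: 0.217
grasp_force: 70.6
```

The latch flipped shut at TCP z ≈ 174.5; the force is back to the free baseline of about −5 N. The roof should come next, in small steps.

Request:
carry_out:
  steps: [0, 0, 0.01, 0, 0, 0, 0.1, 0, 0, 0.01, 0, 0, 0, 0.1]

```text
t: 12.92
ee_pos: [521.8, 101.8, 172.9]
eef_rot: [-0.064, -3.14, 0.0]
ft_force: [-0.7, -1.2, -5.0]
grip_width: 0.22
grasp_force: 70.6
```

Request:
carry_out:
  steps: [0, 0, 0.01, 0, 0, 0, 0.1, 0, 0, 0.01, 0, 0, 0, 0.1]

```text
t: 13.08
ee_pos: [522.1, 101.9, 172.1]
eef_rot: [-0.064, -3.141, 0.0]
ft_force: [-0.1, 0.3, -5.1]
grip_width: 0.217
grasp_force: 70.6
```

Request:
carry_out:
  steps: [0, 0, 0.007, 0, 0, 0, 0.1, 0, 0, 0.007, 0, 0, 0, 0.1]

```text
t: 13.25
ee_pos: [522.2, 101.8, 171.5]
eef_rot: [-0.065, -3.141, 0.0]
ft_force: [-0.5, -0.0, -5.3]
grip_width: 0.213
grasp_force: 70.6
```

Request:
carry_out:
  steps: [0, 0, 0.007, 0, 0, 0, 0.1, 0, 0, 0.007, 0, 0, 0, 0.1]

```text
t: 13.42
ee_pos: [522.3, 101.9, 170.8]
eef_rot: [-0.064, -3.141, -0.0]
ft_force: [-0.3, 0.6, -4.4]
grip_width: 0.216
grasp_force: 70.6
```

Request:
carry_out:
  steps: [0, 0, 0.007, 0, 0, 0, 0.1, 0, 0, 0.007, 0, 0, 0, 0.1]

```text
t: 13.58
ee_pos: [522.3, 101.9, 170.2]
eef_rot: [0.065, 3.141, 0.0]
ft_force: [-1.0, -0.6, -2.3]
grip_width: 0.22
grasp_force: 70.9
```

Request:
carry_out:
  steps: [0, 0, 0.007, 0, 0, 0, 0.1, 0, 0, 0.007, 0, 0, 0, 0.1]

```text
t: 13.75
ee_pos: [522.4, 101.9, 169.7]
eef_rot: [0.064, 3.141, 0.0]
ft_force: [-2.2, -0.5, -0.1]
grip_width: 0.213
grasp_force: 71.3
```

Request:
carry_out:
  steps: [0, 0, 0.006, 0, 0, 0, 0.1, 0, 0, 0.012, 0, 0, 0, 0.1, 0, 0, 0.012, 0, 0, 0, 0.1]

```text
t: 14.0
ee_pos: [522.4, 101.9, 168.6]
eef_rot: [0.064, 3.14, 0.0]
ft_force: [-3.6, -0.2, 5.9]
grip_width: 0.216
grasp_force: 72.1
```

Request:
carry_out:
  steps: [0, 0, 0.008, 0, 0, 0, 0.1, 0, 0, 0.008, 0, 0, 0, 0.1, 0, 0, 0.008, 0, 0, 0, 0.1, 0, 0, 0.008, 0, 0, 0, 0.1]

```text
t: 14.33
ee_pos: [522.5, 101.9, 168.1]
eef_rot: [0.064, 3.14, 0.0]
ft_force: [-4.3, -0.4, 8.9]
grip_width: 0.216
grasp_force: 72.6
```

Request:
carry_out:
  steps: [0, 0, 0.003, 0, 0, 0, 0.1, 0, 0, 0.003, 0, 0, 0, 0.1, 0, 0, 0.003, 0, 0, 0, 0.1, 0, 0, 0.003, 0, 0, 0, 0.1]

```text
t: 14.67
ee_pos: [522.5, 101.9, 167.9]
eef_rot: [0.064, 3.14, 0.0]
ft_force: [-4.1, -1.0, 9.3]
grip_width: 0.219
grasp_force: 72.7
```

Request:
carry_out:
  steps: [0, 0, 0.002, 0, 0, 0, 0.1, 0, 0, 0.002, 0, 0, 0, 0.1, 0, 0, 0.002, 0, 0, 0, 0.1]

```text
t: 14.92
ee_pos: [522.5, 101.9, 167.8]
eef_rot: [0.064, 3.14, 0.0]
ft_force: [-4.0, -1.7, 10.5]
grip_width: 0.216
grasp_force: 72.8
```

Request:
carry_out:
  steps: [0, 0, -0.01, 0, 0, 0, 0.1, 0, 0, -0.02, 0, 0, 0, 0.1, 0, 0, -0.03, 0, 0, 0, 0.1, 0, 0, -0.04, 0, 0, 0, 0.1, 0, 0, -0.05, 0, 0, 0, 0.1, 0, 0, -0.05, 0, 0, 0, 0.1]

```text
t: 15.42
ee_pos: [522.2, 101.9, 171.9]
eef_rot: [-0.064, -3.141, 0.0]
ft_force: [-0.1, 0.6, -5.2]
grip_width: 0.218
grasp_force: 70.7
```

Request:
carry_out:
  steps: [0, 0, -0.01, 0, 0, 0, 0.1, 0, 0, -0.01, 0, 0, 0, 0.1]

```text
t: 15.58
ee_pos: [522.3, 101.9, 173.0]
eef_rot: [-0.064, -3.141, 0.0]
ft_force: [-0.7, 0.7, -4.5]
grip_width: 0.22
grasp_force: 70.7
```

Pressed home with about 15.5 N. Now the tug, target ft_z ≈ −17.

Request:
carry_out:
  steps: [0, 0, -0.01, 0, 0, 0, 0.1, 0, 0, -0.01, 0, 0, 0, 0.1]

```text
t: 15.75
ee_pos: [522.3, 101.9, 174.1]
eef_rot: [0.064, 3.141, -0.0]
ft_force: [-0.5, 0.0, -4.8]
grip_width: 0.22
grasp_force: 70.7
```

Request:
carry_out:
  steps: [0, 0, -0.008, 0, 0, 0, 0.1, 0, 0, -0.008, 0, 0, 0, 0.1]

```text
t: 15.92
ee_pos: [522.2, 101.8, 174.8]
eef_rot: [-0.064, -3.141, 0.0]
ft_force: [-0.7, -0.1, -6.8]
grip_width: 0.22
grasp_force: 70.5
```

Request:
carry_out:
  steps: [0, 0, -0.006, 0, 0, 0, 0.1, 0, 0, -0.006, 0, 0, 0, 0.1]

```text
t: 16.08
ee_pos: [522.2, 101.8, 175.3]
eef_rot: [-0.064, -3.141, 0.0]
ft_force: [0.7, 0.1, -8.1]
grip_width: 0.22
grasp_force: 70.2
```

The latch is holding: force builds at about 5 N/mm. I need about 9 N more.

Request:
carry_out:
  steps: [0, 0, -0.006, 0, 0, 0, 0.1, 0, 0, -0.012, 0, 0, 0, 0.1, 0, 0, -0.012, 0, 0, 0, 0.1]

```text
t: 16.33
ee_pos: [522.1, 101.8, 176.3]
eef_rot: [-0.064, -3.14, 0.0]
ft_force: [-0.4, -0.3, -13.6]
grip_width: 0.218
grasp_force: 69.5
```

Request:
carry_out:
  steps: [0, 0, -0.007, 0, 0, 0, 0.1, 0, 0, -0.007, 0, 0, 0, 0.1, 0, 0, -0.007, 0, 0, 0, 0.1, 0, 0, -0.007, 0, 0, 0, 0.1]

```text
t: 16.67
ee_pos: [522.1, 101.8, 177.0]
eef_rot: [-0.064, -3.14, 0.0]
ft_force: [0.7, 0.4, -17.1]
grip_width: 0.214
grasp_force: 69.2
```

The tug was about 12 N and the latch held. Lowering back onto the pin.

Request:
carry_out:
  steps: [0, 0, 0.01, 0, 0, 0, 0.1, 0, 0, 0.02, 0, 0, 0, 0.1, 0, 0, 0.03, 0, 0, 0, 0.1, 0, 0, 0.04, 0, 0, 0, 0.1, 0, 0, 0.05, 0, 0, 0, 0.1, 0, 0, 0.06, 0, 0, 0, 0.1, 0, 0, 0.067, 0, 0, 0, 0.1, 0, 0, 0.073, 0, 0, 0, 0.1, 0, 0, 0.073, 0, 0, 0, 0.1, 0, 0, 0.073, 0, 0, 0, 0.1]

```text
t: 17.5
ee_pos: [522.4, 101.9, 170.2]
eef_rot: [0.064, 3.141, 0.0]
ft_force: [1.8, 0.8, -2.8]
grip_width: 0.217
grasp_force: 70.9
```

I'll centre the pin in the slot by feel, so the hook stands upright once released: lift 2 mm and probe sideways.

Request:
carry_out:
  steps: [0, 0, -0.01, 0, 0, 0, 0.1, 0, 0, -0.02, 0, 0, 0, 0.1, -0.005, 0, -0.02, 0, 0, 0, 0.1, -0.01, 0, -0.02, 0, 0, 0, 0.1, -0.01, 0, -0.02, 0, 0, 0, 0.1, -0.01, 0, -0.02, 0, 0, 0, 0.1]

```text
t: 18.0
ee_pos: [523.3, 101.8, 171.9]
eef_rot: [-0.064, -3.141, 0.0]
ft_force: [0.1, -0.1, -4.1]
grip_width: 0.219
grasp_force: 70.8
```

Request:
carry_out:
  steps: [-0.005, 0, 0, 0, 0, 0, 0.1, -0.005, 0, 0, 0, 0, 0, 0.1, -0.005, 0, 0, 0, 0, 0, 0.1]

```text
t: 18.25
ee_pos: [523.6, 101.8, 171.9]
eef_rot: [-0.064, -3.14, 0.0]
ft_force: [-1.4, 0.9, -4.8]
grip_width: 0.217
grasp_force: 70.8
```

Request:
carry_out:
  steps: [-0.005, 0, 0, 0, 0, 0, 0.1, -0.005, 0, 0, 0, 0, 0, 0.1, -0.005, 0, 0, 0, 0, 0, 0.1]

```text
t: 18.5
ee_pos: [523.8, 101.8, 171.8]
eef_rot: [-0.064, -3.14, 0.0]
ft_force: [-5.4, 0.9, -3.5]
grip_width: 0.215
grasp_force: 70.8
```

Request:
carry_out:
  steps: [0.01, 0, 0, 0, 0, 0, 0.1, 0.02, 0, 0, 0, 0, 0, 0.1, 0.03, 0, 0, 0, 0, 0, 0.1, 0.035, 0, 0, 0, 0, 0, 0.1, 0.035, 0, 0, 0, 0, 0, 0.1]

```text
t: 18.92
ee_pos: [520.9, 101.9, 172.1]
eef_rot: [0.064, 3.14, 0.0]
ft_force: [0.8, 0.4, -3.7]
grip_width: 0.217
grasp_force: 70.8
```

Request:
carry_out:
  steps: [0.005, 0, 0, 0, 0, 0, 0.1, 0.008, 0, 0, 0, 0, 0, 0.1, 0.008, 0, 0, 0, 0, 0, 0.1]

```text
t: 19.17
ee_pos: [520.0, 102.0, 172.0]
eef_rot: [0.064, 3.141, 0.0]
ft_force: [0.4, -0.2, -5.0]
grip_width: 0.222
grasp_force: 70.8
```

Request:
carry_out:
  steps: [0.005, 0, 0, 0, 0, 0, 0.1, 0.005, 0, 0, 0, 0, 0, 0.1, 0.005, 0, 0, 0, 0, 0, 0.1]

```text
t: 19.42
ee_pos: [519.5, 102.0, 172.0]
eef_rot: [0.064, 3.141, 0.0]
ft_force: [-0.6, 0.2, -4.2]
grip_width: 0.214
grasp_force: 70.7
```

Request:
carry_out:
  steps: [0.005, 0, 0, 0, 0, 0, 0.1, 0.005, 0, 0, 0, 0, 0, 0.1, 0.005, 0, 0, 0, 0, 0, 0.1]

```text
t: 19.67
ee_pos: [519.2, 102.0, 172.1]
eef_rot: [0.064, 3.14, -0.0]
ft_force: [2.1, -0.5, -5.8]
grip_width: 0.215
grasp_force: 70.7
```

Request:
carry_out:
  steps: [0.005, 0, 0, 0, 0, 0, 0.1, 0.005, 0, 0, 0, 0, 0, 0.1, 0.005, 0, 0, 0, 0, 0, 0.1]

```text
t: 19.92
ee_pos: [518.9, 102.0, 172.2]
eef_rot: [0.065, 3.14, -0.0]
ft_force: [5.7, -1.3, -5.6]
grip_width: 0.219
grasp_force: 70.6
```

Request:
carry_out:
  steps: [-0.015, 0, 0, 0, 0, 0, 0.1, -0.029, 0, 0, 0, 0, 0, 0.1, -0.029, 0, 0, 0, 0, 0, 0.1, -0.029, 0, 0.01, 0, 0, 0, 0.1, -0.029, 0, 0.018, 0, 0, 0, 0.1, -0.029, 0, 0.023, 0, 0, 0, 0.1, -0.029, 0, 0.023, 0, 0, 0, 0.1]

```text
t: 20.5
ee_pos: [521.3, 101.9, 169.8]
eef_rot: [-0.064, -3.141, -0.0]
ft_force: [-0.6, 0.3, 0.2]
grip_width: 0.218
grasp_force: 71.3
```

Request:
carry_out:
  steps: [0, 0, -0.002, 0, 0, 0, 0.1, 0, 0, -0.002, 0, 0, 0, 0.1, 0, 0, -0.002, 0, 0, 0, 0.1]
  grip_force: 20

```text
t: 20.75
ee_pos: [521.3, 101.9, 169.9]
eef_rot: [-0.065, -3.141, 0.0]
ft_force: [-1.9, -0.5, -0.7]
grip_width: 0.217
grasp_force: 71.2
```

Request:
carry_out:
  steps: [0, 0, 0, 0, 0, 0, 0.24, 0, 0, 0, 0, 0, 0, 0.26, 0, 0, 0, 0, 0, 0, 0.3, 0, 0, 0, 0, 0, 0, 0.4, 0, 0, 0, 0, 0, 0, 0.5, 0, 0, 0, 0, 0, 0, 0.5, 0, 0, 0, 0, 0, 0, 0.5]

```text
t: 21.33
ee_pos: [521.4, 101.9, 169.9]
eef_rot: [0.064, 3.141, 0.0]
ft_force: [1.3, 0.0, 0.7]
grip_width: 0.499
grasp_force: 0.0
```

Run:
```python
from h import *
st=env.get_state();print(st["t"],st["ee_pos"],st["ft_force"],st["ft_torque"],st["grip_width"])
s=imaging.get_image("side"); cv2.imwrite("pics/c7.png",crop(s,285,185,95,95,6))
```

```text
21.3333 [521.41469491 101.90604487 169.92951347] [1.32919155 0.04986094 0.70813429] [-0.02795954  0.00768487 -0.00964822] 0.49872468587214536
```

View pics/c7.png

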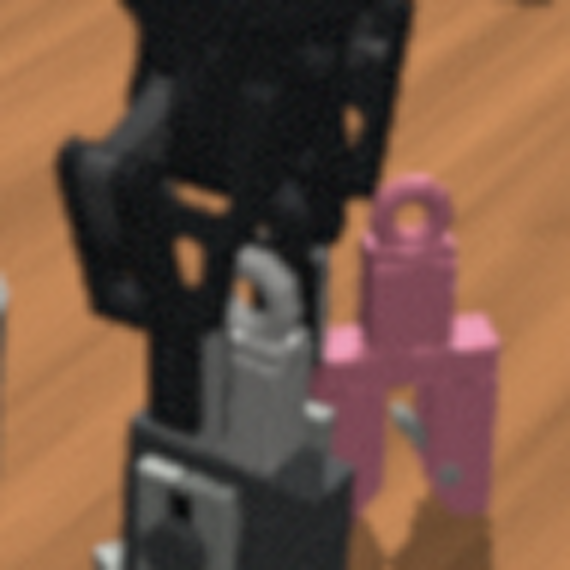

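The hook stands upright on the pin, with its neck at crop (265,400), ring at (265,290) and the fingers clear. Retracting straight up.

Request:
carry_out:
  steps: [0, 0, -0.1, 0, 0, 0, 0.5, 0, 0, -0.25, 0, 0, 0, 0.5, 0, 0, -0.5, 0, 0, 0, 0.5, 0, 0, -0.8, 0, 0, 0, 0.5, 0, 0, -1, 0, 0, 0, 0.5, 0, 0, -1, 0, 0, 0, 0.5, 0, 0, -1, 0, 0, 0, 0.5]

```text
t: 21.97
ee_pos: [522.0, 102.0, 271.4]
eef_rot: [0.064, 3.138, 0.001]
ft_force: [0.2, 0.4, -0.5]
grip_width: 0.506
grasp_force: 0.0
```

Request:
carry_out:
  steps: [0.3, 0, -0.2, 0, 0, 0, 0.5, 0.6, 0, -0.2, 0, 0, 0, 0.5, 0.9, 0, -0.2, 0, 0, 0, 0.5, 0.9, 0, -0.2, 0, 0, 0, 0.5]

```text
t: 22.3
ee_pos: [427.3, 105.4, 289.9]
eef_rot: [-0.063, -3.139, 0.0]
ft_force: [-0.6, -0.9, 0.7]
grip_width: 0.498
grasp_force: 0.0
```

Run:
```python
from h import *
st=env.get_state();print(st["t"],st["ee_pos"],st["ft_force"])
t=imaging.get_image("top"); s=imaging.get_image("side"); cv2.imwrite("pics/c8.png",np.hstack([crop(s,275,185,95,140,4),crop(t,225,215,100,140,4)]))
```

```text
22.3 [427.27240419 105.44635425 289.85080938] [-0.58286755 -0.90466925  0.68743336]
```

View pics/c8.png

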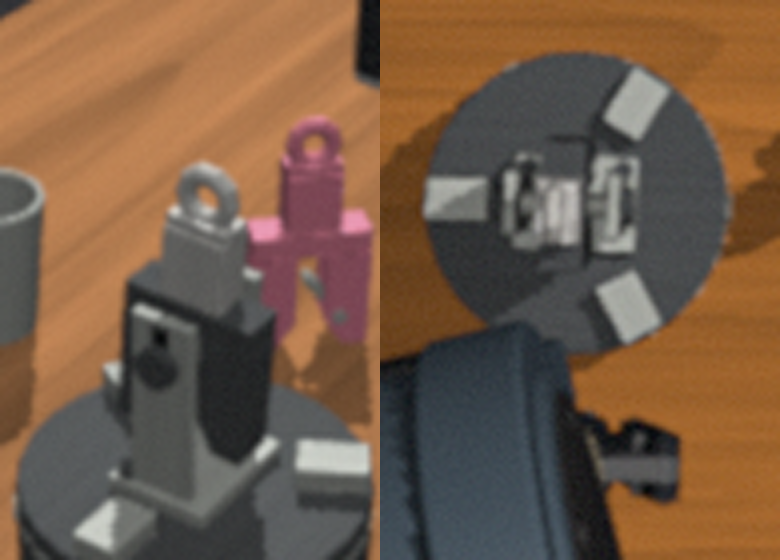

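The hook sits upright between the cheeks, at side px about (325,250) and top px about (360−225 crop) centred on the clevis. The arm is clear and the bystanders seen are undisturbed.

```bash
python3 -c "
from rig import env; print(env.hand_in())"
```

```text
the job is handed in; nothing more can be done
None
```

The job is handed in at about 22 s: the hook was latched over the cross-pin, pressed home at about 15.5 N, tug-tested at about 12 N with the latch holding, and left resting upright and released; no verdict came back.

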